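# Clamp the power board in the bench fixture

### The job

Slide the green power board back along the fixture's rails until it sits against both steel stops, gently, without ramming it. Then screw the clamp knob down until its rubber foot just touches the board, give it a quarter turn more from there, and let go, leaving everything else on the bench where it is.

Things in the scene. Friction and masses are not known exactly. Their poses are not given: they have to be found in the camera images.
- fixture: Board fixture bolted to the bench: aluminium plate 290 x 176 x 12 mm with two black rails along its x. Origin: on the bench under the plate, midway between the rails; x runs along the rails away from the robot to the stops and clamp, y left, z up. Plate from x -135 to 155 mm. Rail tops 34 mm above the bench, between two fences 124 mm apart rising to 42 mm.
- board: Green circuit board 150 (x) x 120 (y) x 3 mm, about 0.4 kg, lying loose on the rails with 2 mm side play each way. Origin: centre of its underside, axes as the fixture's. It starts 30 to 60 mm short of the stops; against them its origin is at x = 15 mm in the fixture's frame. Its last 30 mm at the far edge are clear for the clamp's foot.
- capacitors (a point): Middle of the pair of dark box capacitors on the board, half-way up: together 56 (x) x 58 (y) x 45 mm tall, tops 48 mm above the board's underside. Soldered on; the board can be pushed or held by them. 30 mm in front (-x) of the board's centre.
- stops: Two upright steel stop blocks at the far end of the rails, each 18 mm wide, 66 mm between centres, rising 10 mm above the rails. Origin and axes coincide with the fixture's; their faces are at x = 90 mm in the fixture's frame.
- clamp: Aluminium clamp bracket behind the stops: column 22 x 32 mm at x = 120 mm in the fixture's frame, 78 mm tall, with an arm reaching back over the board's far edge. It carries the screw, knob and foot. Origin and axes coincide with the fixture's.
- clamp_axis (a point): Point on the vertical clamp screw's axis at the top of the bracket's threaded boss, 80 mm above the bench. The screw carries a round black fluted knob, 39 mm across, 26 mm tall; its underside starts 25 to 30 mm above this point (thread position not known). Clockwise from above, screw and knob go down 12 mm a turn; thread friction about 0.28 N m either way, constant.
- foot_seat (a point): Top of the white rest pillar on the screw's axis, at rail height (34 mm), under the foot. The 18 mm rubber swivel foot starts 2 to 6.5 mm above the board's top. It is backed by stiff springs (28 N per mm): from the touch on, the load tries to unscrew the knob with about 0.08 N m more for every further radian, on top of the friction. The screw stays where it is left.

How it is judged:
By the outcome, as a careful person would: the job done as asked, in the order asked, and still so for the second after the job is handed in, with the robot touching nothing.
It also fails if it takes over 72 s, if anything falls off the work surface, if the arm or the gripper's body presses on something with over 40 N, if the wrist force passes 120 N, or if a joint passes its speed limit or range.

### The arm

A 6-joint arm with a two-finger parallel gripper is mounted at the origin on the work surface. World frame = base frame: x ahead of the robot, y to its left, z up, the work surface at z = 0. Lengths are in m, angles in rad, forces in N, time in s.
With the tool pointing down it reaches from about 0.375 to 0.9 m from the base axis. Payload 3.1 kg.
Tool frame: the origin (TCP) lies midway between the tips of the shut fingers; the grasp point (between the pads) lies 19 mm behind it (manip.tcp_to_grasp is the distance from the TCP to the grasp point, in m); z points along the fingers, y is the line along which they close (so a half turn about z gives the same grasp; the last joint's range is limited). The gripper opens to 85 mm and grips with 20 to 120 N. Pads are 22 mm wide; open, the fingers measure 114 mm over their backs; the gripper's body (76 mm by 85 mm) begins 54 mm behind the grasp point. The pads swing forward as they close: fully open they stand 13 mm farther back than shut.
Start: joints at [-1.409, 0.527, 1.433, -0, 1.181, -0.178], TCP at [0.208, -0.589, 0.231] pointing down, gripper open.
Joint ranges: [-3.08, 3.08], [-0.75, 2.2], [0.22, 2.44], [-1.43, 4.57], [0, 2.65], [-2.85, 2.85]. Speed limits (rad/s): [2.79, 2.79, 3.14, 3.14, 3.14, 3.14].

### API

Orientations are given as a unit quaternion [x, y, z, w].
In Python, from station import manip gives the robot as it stands. The module is installed in compiled form; this text tells all that it offers.
- The arm moves only by the shell command python3 -m crank 'ROWS' [OPENING] [FORCE]. ROWS is JSON, a list of rows, each a list of 2 entries, a list of its own where there are three numbers: the shift along the tool's x, y, z in cm, then the turn about the tool's z in degrees. In form: [[[x, y, z], spin], ...]. A call has 1 to 10 rows; each row is the pose to reach, as a shift and turn from the pose commanded when the call began, along the tool's axes at that moment; what a row does not reach only later rows make up. A row lasts 1/10 s, in which the tool goes at most 50 mm and 8.59 degrees, less where a joint would pass 70% of its speed; a pose out of reach is approached as far as the arm can. A call with a gripper value outside its range is refused whole. OPENING is the finger opening in cm, from 0 to 8.54, set as the call begins (- or left out, the last holds). The fingers move at their own pace and stop on an object; FORCE is the grip in N (left out, the last holds). Time passes only in rows, so rows that repeat a pose let the fingers close. It gives the time, the measured TCP pose, the force and the opening at its end, in the units of the state.
- manip.sense(): the state, without advancing time (a new reading comes with each control period).
- manip.snapshot(name): name is "side" or "top"; returns the picture (480x640x3 uint8, red, green, blue); there is no depth.
- manip.camera_params(name): a dict with "fx", "fy", "cx", "cy" (pixels), "pose" (4x4, takes a point from camera to world coordinates). Camera axes: x right, y up, looking along -z (the intrinsics and any distortion apply to the point x, -y, -z); pixel columns grow to the right and rows downward; lengths in m; the calibration is good to about 2 mm. A picture is of the moment at which its call begins. camera_params takes no time and is no camera call.
- manip.sign_off(): hands the job in, once; it reports no verdict.
The state is a dict: "t": time; "q": joint angles; "qd": joint speeds; "tau": joint torques, N m; "tcp_pos": TCP position; "tool_rot": TCP orientation; "force": force on the tool from outside, world axes, zero at the start; "ft_torque": the same for the moment, N m; "finger_gap": opening from 0.0 (shut) to 1.0 (fully open).
Only numpy, scipy, OpenCV 4.12 (cv2) and the standard library are available. Lean on these libraries where they do the work, as an engineer would, in place of code of your own. Each camera call takes 0.05 s, during which the arm holds its last target. There are 200 camera calls.

## Working session

There is one attempt and no reset: what is moved stays moved. The work goes in short steps, Python scripts to look and compute and a shell command to move; the robot and the scene stay as the last step left them, time stands still between calls to the robot, and variables do not carry over. Pictures are saved under pics/ and viewed, on a budget of 10 in all, crops included, one or two more only if the job needs it, and the job is handed in when it is done.

```bash
mkdir -p pics
python3 - <<'E'
from station import manip
import cv2,numpy as np
print(manip.sense())
for n in("top","side"):
    im=manip.snapshot(n); cv2.imwrite(f"pics/{n}0.png",im[:,:,::-1]); np.save(f"{n}0.npy",im)
    print(n,manip.camera_params(n))
E
```

```text
{'t': 0.0, 'q': array([-1.40952149e+00,  5.28482685e-01,  1.43390977e+00, -1.46912916e-05,
        1.18137767e+00, -1.78492673e-01]), 'qd': array([ 1.39180648e-04, -9.12801607e-05, -1.10365070e-03, -4.15845346e-04,
        1.68055749e-04,  5.84482393e-04]), 'tau': array([ 4.16823914e-04, -4.42343080e+01, -1.78024668e+01, -4.88647015e-05,
        8.52236379e-03, -3.03929212e-06]), 'tcp_pos': array([ 0.20820398, -0.58854287,  0.23032109]), 'tool_rot': array([ 9.85603370e-01,  1.69070433e-01,  2.58030042e-06, -1.08874953e-03]), 'force': array([ 0.00337175, -0.39057505, -1.09672203]), 'ft_torque': array([ 0.04663779, -0.01136682, -0.03125957]), 'finger_gap': 0.9976383354753062}
top {'fx': 459.27180944576816, 'fy': 459.27180944576816, 'cx': 320.47603585422246, 'cy': 237.95015122328394, 'pose': array([[ 0.06968371,  0.9772764 , -0.20018746,  0.443651  ],
       [-0.99756394,  0.06761817, -0.0171455 , -0.01125961],
       [-0.00321958,  0.20089455,  0.97960758,  0.70249683],
       [ 0.        ,  0.        ,  0.        ,  1.        ]])}
side {'fx': 493.9563061851916, 'fy': 493.9563061851916, 'cx': 324.1716300796501, 'cy': 233.08942537412295, 'pose': array([[ 0.96786733,  0.14951188, -0.20218563,  0.41841907],
       [-0.25070138,  0.51126162, -0.82204645, -0.60452975],
       [-0.01953596,  0.84632012,  0.53231626,  0.46178526],
       [ 0.        ,  0.        ,  0.        ,  1.        ]])}
```

View pics/top0.png

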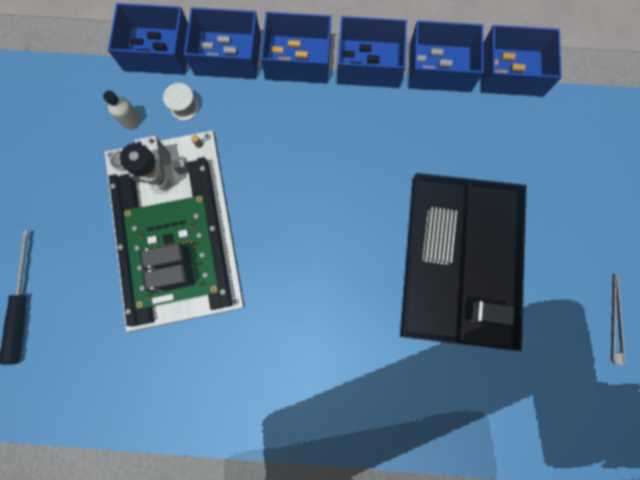

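View pics/side0.png

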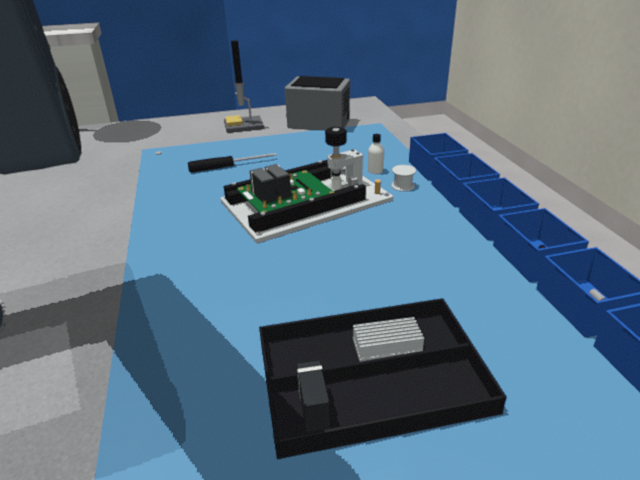

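```bash
cat > h.py <<'E'
import cv2,numpy as np
from station import manip
def ray(n,u,v):
    c=manip.camera_params(n);P=c['pose']
    d=P[:3,:3]@np.array([(u-c['cx'])/c['fx'],-(v-c['cy'])/c['fy'],-1]);return P[:3,3],d
def onz(n,u,v,z):
    o,d=ray(n,u,v);return o+d*(z-o[2])/d[2]
def proj(n,p):
    c=manip.camera_params(n);P=c['pose'];q=P[:3,:3].T@(np.array(p)-P[:3,3])
    return c['cx']+c['fx']*q[0]/-q[2], c['cy']-c['fy']*q[1]/-q[2]
def green(im):
    h=cv2.cvtColor(im,cv2.COLOR_RGB2HSV);m=cv2.inRange(h,(45,90,30),(85,255,255))
    return cv2.morphologyEx(m,cv2.MORPH_CLOSE,np.ones((5,5)))
E
python3 - <<'E'
from h import *
im=np.load('top0.npy')
m=green(im);c=max(cv2.findContours(m,0,2)[0],key=cv2.contourArea)
# board contour projected onto its plane, in mm
w=np.array([onz('top',*p[0],.037)[:2]*1000 for p in c],np.float32)
r=cv2.minAreaRect(w);print('board',r)
# plate: bright low-sat
h=cv2.cvtColor(im,cv2.COLOR_RGB2HSV)
notblue=cv2.bitwise_not(cv2.inRange(h,(95,90,60),(120,255,255)))
notblue[:, 260:]=0;notblue[:120]=0
n=cv2.morphologyEx(notblue,cv2.MORPH_OPEN,np.ones((5,5)))
c=max(cv2.findContours(n[:400],0,2)[0],key=cv2.contourArea)
hull=cv2.convexHull(c);print(cv2.boundingRect(c))
print(cv2.approxPolyDP(hull,6,True)[:,0].tolist())
for u,v in cv2.approxPolyDP(hull,6,True)[:,0]: print(u,v,onz('top',u,v,.012).round(4))
s=np.load('side0.npy')
a=cv2.resize(im[110:340,80:260],None,fx=2.6,fy=2.6,interpolation=3);b=cv2.resize(s[110:250,200:420],None,fx=2.3,fy=2.3,interpolation=3)
H=max(a.shape[0],b.shape[0]);o=np.zeros((H,800,3),np.uint8)
b=b[:,:800-a.shape[1]];o[:a.shape[0],:a.shape[1]]=a;o[:b.shape[0],a.shape[1]:a.shape[1]+b.shape[1]]=b
print(a.shape,b.shape)
cv2.imwrite('pics/crop1.png',o[:,:,::-1])
E
```

```text
board ((546.2742309570312, 221.07449340820312), (153.7189178466797, 122.53460693359375), 15.769386291503906)
(104, 130, 140, 202)
[[212, 130], [243, 307], [126, 331], [104, 152], [136, 138]]
212 130 [0.7501 0.1879 0.012 ]
243 307 [0.472  0.1086 0.012 ]
126 331 [0.4251 0.2773 0.012 ]
104 152 [0.7008 0.3558 0.012 ]
136 138 [0.728  0.3083 0.012 ]
(598, 468, 3) (322, 332, 3)
```

View pics/crop1.png

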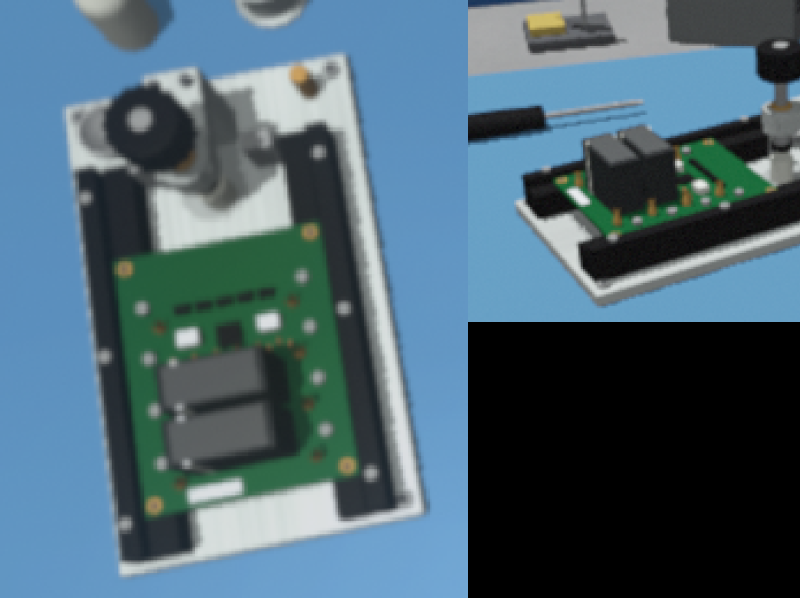

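```bash
cat >> h.py <<'E'
from scipy.spatial.transform import Rotation as R
yaw0=np.radians(15.85); F0=np.array([.5775,.2298]); ex=np.array([np.cos(yaw0),np.sin(yaw0)]); ey=np.array([-ex[1],ex[0]])
def fx(x,y,z): return np.r_[F0+ex*x+ey*y,z]      # fixture -> world
def tofx(p): d=np.array(p)[:2]-F0; return np.r_[d@ex,d@ey]
def plan(p,yaw):
    s=manip.sense();r=R.from_quat(s['tool_rot']);M=r.as_matrix()
    y=np.arctan2(M[1,0],M[0,0])
    print('yaw',np.degrees(y).round(2),'shift cm',(M.T@(np.array(p)-s['tcp_pos'])*100).round(2),'spin',np.degrees(-(yaw-y)).round(2),'q6',s['q'][5].round(3))
def st():
    s=manip.sense();print('t',s['t'],'tcp',s['tcp_pos'].round(4),'fx',tofx(s['tcp_pos']).round(4),'F',s['force'].round(1),'T',s['ft_torque'].round(3),'q6',s['q'][5].round(3),'gap',round(s['finger_gap'],3))
E
python3 - <<'E'
from h import *
# knob: least-squares ray crossing of knob top centre
A=np.zeros((3,3));b=np.zeros(3)
for n,u,v in(('top',133.8,155.4),('side',335.7,129.6)):
    o,d=ray(n,u,v);d/=np.linalg.norm(d);P=np.eye(3)-np.outer(d,d);A+=P;b+=P@o
p=np.linalg.solve(A,b);print('knob',p,tofx(p),onz('top',133.8,155.4,.134),tofx(onz('top',133.8,155.4,.134)))
# dark knob mask in top crop
im=np.load('top0.npy');g=cv2.cvtColor(im,7);m=(g<60).astype(np.uint8)
cs=cv2.HoughCircles(g[130:185,105:165],3,1,20,param1=80,param2=12,minRadius=12,maxRadius=24);print(cs)
print(tofx((.5463,.2211)))
plan(fx(-.125,0,.23),yaw0); plan([.42,-.2,.23],yaw0)
E
```

```text
knob [0.65510329 0.25205307 0.13181671] [0.08073057 0.00021201] [0.65333746 0.25107114 0.134     ] [ 0.07876369 -0.0002503 ]
[[[37.5 29.5 22.3]]]
[-0.03238992  0.00015211]
yaw 19.47 shift cm [ 49.62 -65.64   0.19] spin 3.62 q6 -0.179
yaw 19.47 shift cm [ 32.92 -29.58   0.11] spin 3.62 q6 -0.179
```

```bash
python3 -m crank '[[[33,-29.6,0],3.6],[[33,-29.6,0],3.6],[[33,-29.6,0],3.6],[[33,-29.6,0],3.6],[[33,-29.6,0],3.6],[[33,-29.6,0],3.6],[[33,-29.6,0],3.6],[[33,-29.6,0],3.6],[[33,-29.6,0],3.6],[[33,-29.6,0],3.6]]' 0 40; python3 -c "
from h import *;st();plan(fx(-.125,0,.23),yaw0)"
```

```text
t: 1.1
tcp_pos: [0.4216, -0.1951, 0.231]
tool_rot: [0.99, 0.141, -0.0, -0.001]
force: [-0.2, -0.2, -0.2]
finger_gap: -0.002
t 1.1 tcp [ 0.4216 -0.1951  0.231 ] fx [-0.266  -0.3662] F [-0.2 -0.2 -0.2] T [-0.07   0.108 -0.006] q6 0.61 gap -0.002
yaw 16.25 shift cm [ 14.36 -36.52   0.2 ] spin 0.4 q6 0.61
```

```bash
python3 -m crank '[[[14.3,-36.6,0.1],0],[[14.3,-36.6,0.1],0],[[14.3,-36.6,0.1],0],[[14.3,-36.6,0.1],0],[[14.3,-36.6,0.1],0],[[14.3,-36.6,0.1],0],[[14.3,-36.6,0.1],0],[[14.3,-36.6,0.1],0],[[14.3,-36.6,0.1],0],[[14.3,-36.6,0.1],0]]'; python3 -c "
from h import *;st();plan(fx(-.125,0,.055),yaw0)"
```

```text
t: 2.1
tcp_pos: [0.4582, 0.1909, 0.2299]
tool_rot: [0.99, 0.139, -0.0, 0.0]
force: [-0.2, 0.3, -0.2]
finger_gap: -0.002
t 2.1 tcp [0.4582 0.1909 0.2299] fx [-0.1254 -0.0048] F [-0.2  0.3 -0.2] T [-0.037  0.067  0.015] q6 1.462 gap -0.002
yaw 15.99 shift cm [ 0.06 -0.49 17.49] spin 0.14 q6 1.462
```

```bash
python3 -m crank '[[[0,-0.2,4],0],[[0,-0.2,8],0],[[0,-0.2,12],0],[[0,-0.2,15],0],[[0,-0.2,17],0],[[0,-0.2,17.5],0],[[0,-0.2,17.5],0],[[0,-0.2,17.5],0]]'; python3 -c "
from h import *;st()
im=manip.snapshot('top');a=im[110:340,60:300];s=manip.snapshot('side')[100:280,180:440]
a=cv2.resize(a,None,fx=2,fy=2,interpolation=3);b=np.zeros((460,312,3),np.uint8);b[:216]=cv2.resize(s,(312,216),interpolation=3)
cv2.imwrite('pics/p2.png',np.hstack([a,b])[:,:,::-1])"
```

```text
t: 2.9
tcp_pos: [0.4586, 0.1921, 0.0562]
tool_rot: [0.991, 0.137, 0.001, 0.0]
force: [0.2, -0.9, 0.1]
finger_gap: -0.001
t 2.9 tcp [0.4586 0.1921 0.0562] fx [-0.1246 -0.0038] F [ 0.2 -0.9  0.1] T [-0.047  0.036 -0.019] q6 1.467 gap -0.001
```

View pics/p2.png

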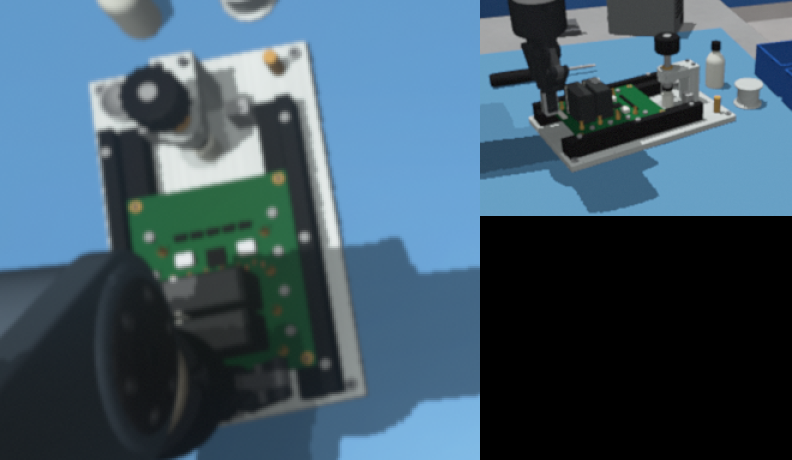

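```bash
python3 -m crank '[[[0.3,-0.4,0],0],[[0.7,-0.4,0],0],[[1.1,-0.4,0],0],[[1.5,-0.4,0],0],[[1.8,-0.4,0],0],[[2.1,-0.4,0],0],[[2.4,-0.4,0],0],[[2.7,-0.4,0],0],[[3.0,-0.4,0],0],[[3.3,-0.4,0],0]]'; python3 -c "
from h import *;st()";python3 -m crank '[[[0.3,0,0],0],[[0.6,0,0],0],[[0.9,0,0],0],[[1.2,0,0],0],[[1.5,0,0],0],[[1.8,0,0],0],[[2.1,0,0],0],[[2.4,0,0],0],[[2.7,0,0],0],[[2.9,0,0],0]]'; python3 -c "
from h import *;st()"
```

```text
t: 4.0
tcp_pos: [0.4875, 0.2056, 0.0551]
tool_rot: [0.99, 0.138, -0.001, 0.0]
force: [-0.7, -0.8, -1.3]
finger_gap: -0.002
t 4.0 tcp [0.4875 0.2056 0.0551] fx [-0.0931  0.0013] F [-0.7 -0.8 -1.3] T [-0.067  0.28  -0.007] q6 1.482 gap -0.002
t: 5.0
tcp_pos: [0.5167, 0.2138, 0.0554]
tool_rot: [0.99, 0.138, 0.0, -0.0]
force: [-2.1, -0.2, -0.5]
finger_gap: -0.001
t 5.0 tcp [0.5167 0.2138 0.0554] fx [-0.0629  0.0012] F [-2.1 -0.2 -0.5] T [-0.11   0.257  0.011] q6 1.486 gap -0.001
```

```bash
python3 -m crank '[[[0.06,0,0],0],[[0.12,0,0],0],[[0.18,0,0],0],[[0.24,0,0],0],[[0.3,0,0],0],[[0.36,0,0],0],[[0.42,0,0],0],[[0.46,0,0],0],[[0.5,0,0],0],[[0.5,0,0],0]]'; python3 -c "
from h import *;st()
im=manip.snapshot('top');a=im[110:340,60:300];s=manip.snapshot('side')[130:230,260:400]
a=cv2.resize(a,None,fx=1.5,fy=1.5,interpolation=3);b=np.zeros((a.shape[0],420,3),np.uint8);b[:300]=cv2.resize(s,(420,300),interpolation=3)
cv2.imwrite('pics/p3.png',np.hstack([a,b])[:,:,::-1])"
```

```text
t: 6.0
tcp_pos: [0.5211, 0.2151, 0.0554]
tool_rot: [0.99, 0.138, 0.0, -0.0]
force: [-2.2, -0.7, 1.2]
finger_gap: -0.006
t 6.0 tcp [0.5211 0.2151 0.0554] fx [-0.0583  0.0013] F [-2.2 -0.7  1.2] T [-0.121  0.387  0.009] q6 1.487 gap -0.006
```

View pics/p3.png

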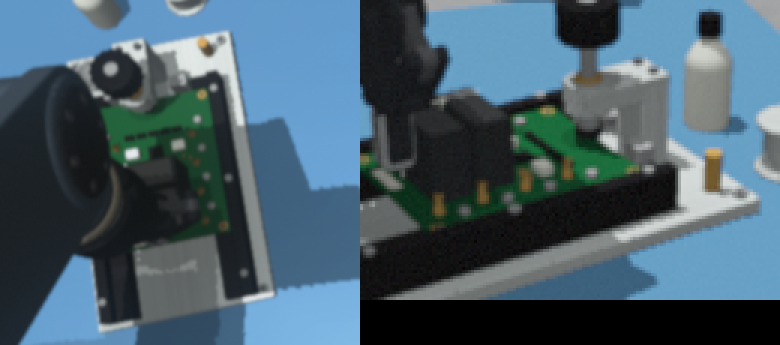

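```bash
for i in 1; do python3 -m crank '[[[0.03,0,0],0],[[0.06,0,0],0],[[0.09,0,0],0],[[0.12,0,0],0],[[0.15,0,0],0],[[0.18,0,0],0],[[0.21,0,0],0],[[0.24,0,0],0]]' >/dev/null; python3 -c "
from h import *;st()"; done;  python3 -m crank '[[[0.03,0,0],0],[[0.06,0,0],0],[[0.09,0,0],0],[[0.1,0,0],0]]' >/dev/null; python3 -c "
from h import *;st()"
```

```text
t 6.9 tcp [0.5234 0.2157 0.0553] fx [-0.0559  0.0012] F [-2.8 -0.9  2.1] T [-0.127  0.545 -0.024] q6 1.487 gap 0.001
t 7.3 tcp [0.5244 0.216  0.0553] fx [-0.0548  0.0012] F [-3.1 -0.6  3. ] T [-0.157  0.528  0.03 ] q6 1.488 gap 0.001
```

```bash
python3 -m crank '[[[0.03,0,0],0],[[0.06,0,0],0],[[0.09,0,0],0],[[0.1,0,0],0]]' >/dev/null; python3 -c "
from h import *;st()";  python3 -m crank '[[[0.03,0,0],0],[[0.06,0,0],0],[[0.08,0,0],0],[[0.08,0,0],0]]' >/dev/null; python3 -c "
from h import *;st()"
```

```text
t 7.7 tcp [0.5255 0.2163 0.0553] fx [-0.0537  0.0013] F [-2.9 -1.1  2. ] T [-0.16   0.503 -0.016] q6 1.488 gap 0.005
t 8.1 tcp [0.5264 0.2166 0.0553] fx [-0.0528  0.0012] F [-3.9 -0.7  1.6] T [-0.172  0.432 -0.032] q6 1.488 gap 0.001
```

```bash
for i in 1; do python3 -m crank '[[[0.02,0,0],0],[[0.04,0,0],0],[[0.05,0,0],0]]' >/dev/null; python3 -c "
from h import *;st()"; done; python3 -m crank '[[[0.02,0,0],0],[[0.04,0,0],0],[[0.05,0,0],0]]' >/dev/null; python3 -c "
from h import *;st()
im=manip.snapshot('top')[130:230,90:230];s=manip.snapshot('side')[130:230,260:400]
cv2.imwrite('pics/p4.png',np.hstack([cv2.resize(x,(400,286),interpolation=3) for x in (im,s)])[:,:,::-1])"
```

```text
t 8.4 tcp [0.5266 0.2166 0.0553] fx [-0.0526  0.0012] F [-3.  -0.8  1. ] T [-0.125  0.423 -0.03 ] q6 1.488 gap -0.001
t 8.7 tcp [0.5268 0.2167 0.0553] fx [-0.0523  0.0013] F [-4.4 -1.3  1.9] T [-0.19   0.558 -0.025] q6 1.488 gap -0.0
```

View pics/p4.png

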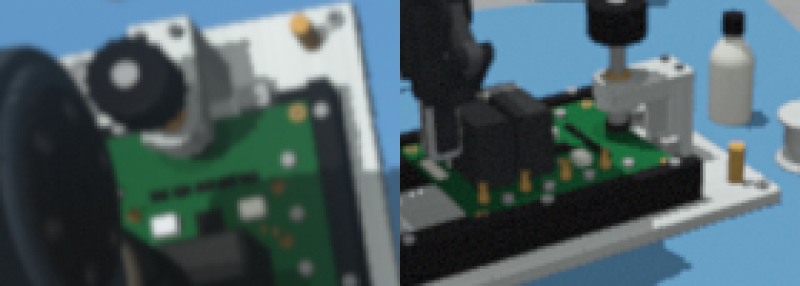

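```bash
python3 -m crank '[[[0.03,0,0],0],[[0.06,0,0],0],[[0.08,0,0],0],[[0.08,0,0],0]]' >/dev/null; python3 -c "
from h import *;st()"
```

```text
t 9.2 tcp [0.5269 0.2167 0.0553] fx [-0.0523  0.0013] F [-5.  -2.1  2.7] T [-0.29   0.779  0.033] q6 1.488 gap 0.002
```

```bash
python3 -m crank '[[[0.05,0,0],0],[[0.1,0,0],0],[[0.15,0,0],0],[[0.15,0,0],0],[[0.15,0,0],0]]' >/dev/null; python3 -c "
from h import *;st()"
```

```text
t 9.7 tcp [0.5268 0.2168 0.0552] fx [-0.0523  0.0013] F [-7.5 -3.8  5.9] T [-0.413  1.095 -0.047] q6 1.488 gap 0.001
```

```bash
python3 -m crank '[[[-0.2,0,0],0],[[-0.5,0,0],0],[[-1,0,0],0],[[-1.5,0,0],0],[[-2,0,0],0],[[-2,0,3],-5],[[-2,0,-3],-10],[[-2,0,-7],-15],[[-2,0,-11],-20],[[-2,0,-13],-25]]'; python3 -c "
from h import *;st();plan(fx(.080,0,.18),yaw0)
print(tofx(onz('top',118,110,.05)))"
```

```text
t: 10.7
tcp_pos: [0.5119, 0.2124, 0.1883]
tool_rot: [0.936, 0.351, 0.003, 0.0]
force: [0.8, -0.0, -0.7]
finger_gap: 0.003
t 10.7 tcp [0.5119 0.2124 0.1883] fx [-0.0679  0.0012] F [ 0.8 -0.  -0.7] T [-0.015 -0.003  0.016] q6 1.045 gap 0.003
yaw 41.09 shift cm [13.32  6.41  0.91] spin 25.24 q6 1.045
[0.19799344 0.04312673]
```

```bash
python3 -m crank '[[[2,1,0],-8],[[4,2,0],-16],[[7,3.4,0],-24],[[10,4.8,0],-32],[[12.5,6,0],-40],[[13.3,6.4,0],-48],[[13.3,6.4,0],-56],[[13.3,6.4,0],-64],[[13.3,6.4,0],-72],[[13.3,6.4,0],-80]]' 7 60; python3 -c "
from h import *;st()
im=manip.snapshot('top')[110:340,60:300];s=manip.snapshot('side')[100:230,230:400]
print(manip.sense()['t'])
a=cv2.resize(im,None,fx=1.6,fy=1.6,interpolation=3);b=np.zeros((a.shape[0],416,3),np.uint8);b[:318]=cv2.resize(s,(416,318),interpolation=3)
cv2.imwrite('pics/p5.png',np.hstack([a,b])[:,:,::-1])"
```

```text
t: 11.7
tcp_pos: [0.6523, 0.2505, 0.185]
tool_rot: [0.491, 0.871, -0.0, -0.0]
force: [0.0, -0.5, -0.3]
finger_gap: 0.82
t 11.7 tcp [0.6523 0.2505 0.185 ] fx [ 0.0776 -0.0005] F [ 0.  -0.5 -0.3] T [ 0.002 -0.018 -0.004] q6 -0.337 gap 0.82
11.8
```

View pics/p5.png

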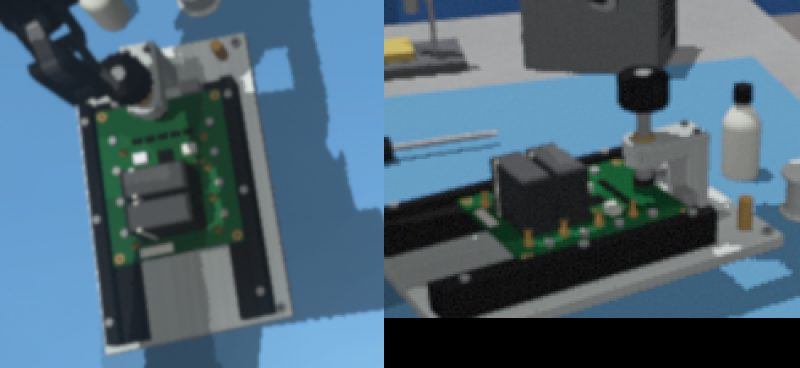

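Run:
```python
from h import *
def bd(im,ox,oy,sc):
    m=green(im);c=max(cv2.findContours(m,0,2)[0],key=cv2.contourArea)[:,0]
    w=np.array([tofx(onz('top',(u+.5)/sc-.5+ox,(v+.5)/sc-.5+oy,.037)) for u,v in c])*1000
    n=w[(abs(w[:,1])<50)&(w[:,0]<np.median(w[:,0]))]
    # near edge: min x per y bin
    for y in range(-50,50,20):
        k=(w[:,1]>y)&(w[:,1]<y+20); print(y+10,w[k,0].min().round(1),w[k,0].max().round(1),end='; ')
    print('y',w[:,1].min(),w[:,1].max())
bd(np.load('top0.npy'),0,0,1)
bd(cv2.imread('pics/p5.png')[:,:384,::-1].copy(),60,110,1.6)
plan(fx(.080,0,.18),0)
```

```text
-40 -108.9 42.0; -20 -106.4 39.8; 0 -106.2 39.8; 20 -94.6 40.1; 40 -109.2 44.5; y -61.179880843442994 61.401058267617245
-40 -60.6 90.9; -20 -58.4 89.2; 0 -58.1 87.4; 20 -46.0 84.5; 40 -61.1 92.5; y -61.68179393921315 61.9617018484838
yaw 120.85 shift cm [-0.01  0.25  0.5 ] spin 120.85 q6 -0.331
```

```bash
python3 -m crank '[[[0,0.15,0],-8],[[0,0.15,0],-16],[[0,0.15,0],-24],[[0,0.15,0],-32],[[0,0.15,0],-40],[[0,0.15,0],-48],[[0,0.15,0],-56],[[0,0.15,0],-64],[[0,0.15,0],-72],[[0,0.15,0],-80]]' >/dev/null; python3 -m crank '[[[0,0,0],-8],[[0,0,0],-16],[[0,0,0],-24],[[0,0,0],-32],[[0,0,0],-40],[[0,0,0],-48],[[0,0,0],-52],[[0,0,0],-52],[[0,0,0],-52]]'>/dev/null;  python3 -c "
from h import *;st();plan(fx(.079,0,.104),0)
s=manip.snapshot('side')[60:200,250:430];cv2.imwrite('pics/p6.png',cv2.resize(s,(720,560),interpolation=3)[:,:,::-1])"
```

```text
t 13.7 tcp [0.6537 0.2513 0.1852] fx [ 0.0791 -0.0001] F [0.2 0.4 0.4] T [ 0.007 -0.032 -0.012] q6 -2.632 gap 0.822
yaw -107.32 shift cm [-0.01  0.02  8.12] spin -107.32 q6 -2.632
```

View pics/p6.png

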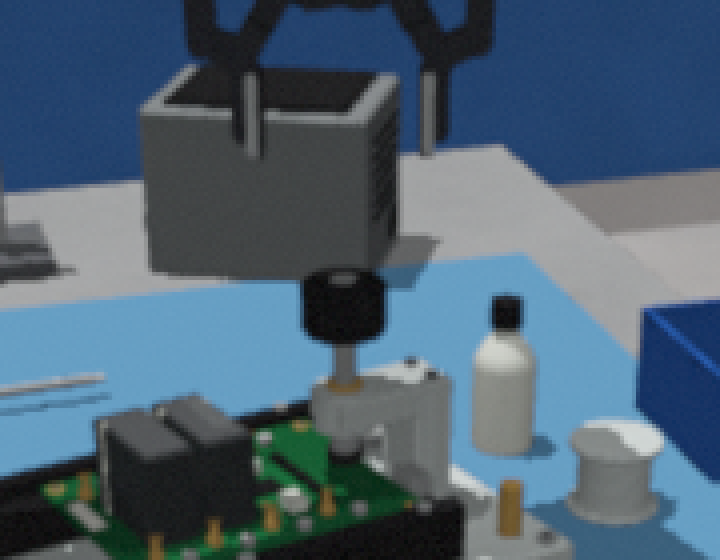

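```bash
python3 -m crank '[[[0,0,3],0],[[0,0,5.5],0],[[0,0,7],0],[[0,0,7.8],0],[[0,0,8.1],0],[[0,0,8.1],0],[[0,0,8.1],0]]' >/dev/null; python3 -c "
from h import *;st()"; python3 -m crank '[[[0,0,0],0],[[0,0,0],0],[[0,0,0],0],[[0,0,0],0],[[0,0,0],0],[[0,0,0],0],[[0,0,0],0]]' 2 60 >/dev/null; python3 -c "
from h import *;st()"
```

```text
t 14.45 tcp [0.6547 0.2516 0.1055] fx [ 0.0802 -0.0002] F [ 0.6 -0.6 -0.7] T [0.088 0.013 0.005] q6 -2.635 gap 0.818
t 15.15 tcp [0.6546 0.2513 0.1055] fx [ 0.0801 -0.0003] F [ 0.2 -1.5  7. ] T [-0.148  0.048 -0.017] q6 -2.635 gap 0.441
```

```bash
cat > m.py <<'E'
from h import *
s=manip.sense();l='%.2f q6 %.1f Tz %.3f tau6 %.3f Fz %.1f z %.4f'%(s['t'],np.degrees(s['q'][5]),s['ft_torque'][2],s['tau'][5],s['force'][2],s['tcp_pos'][2])
print(l,s['force'][:2].round(1));open('log.txt','a').write(l+'\n')
E
S="python3 m.py"; $S
python3 -m crank '[[[0,0,0.02],6],[[0,0,0.04],12]]' - 90 >/dev/null; $S
python3 -m crank '[[[0,0,0.02],6],[[0,0,0.04],12]]'  >/dev/null; $S
python3 -m crank '[[[0,0,0.02],6],[[0,0,0.04],12]]'  >/dev/null; $S
python3 -m crank '[[[0,0,0.02],6],[[0,0,0.04],12]]'  >/dev/null; $S
```

```text
15.15 q6 -151.0 Tz -0.017 tau6 0.008 Fz 7.0 z 0.1055 [ 0.2 -1.5]
15.35 q6 -138.8 Tz 0.269 tau6 -0.434 Fz 6.1 z 0.1053 [-0.7 -0. ]
15.55 q6 -126.8 Tz 0.278 tau6 -0.421 Fz 6.2 z 0.1049 [ 0.5 -1.4]
15.75 q6 -114.8 Tz 0.207 tau6 -0.421 Fz 5.9 z 0.1044 [ 1.  -0.2]
15.95 q6 -102.8 Tz 0.298 tau6 -0.421 Fz 6.6 z 0.1041 [ 0.  -0.9]
```

```bash
S="python3 m.py"
python3 -m crank '[[[0,0,0.02],6],[[0,0,0.04],12]]'  >/dev/null; $S
python3 -m crank '[[[0,0,0.02],6],[[0,0,0.04],12]]'  >/dev/null; $S
python3 -m crank '[[[0,0,0.02],6],[[0,0,0.04],12]]'  >/dev/null; $S
python3 -m crank '[[[0,0,0.02],6],[[0,0,0.04],12]]'  >/dev/null; $S
```

```text
16.15 q6 -90.8 Tz 0.241 tau6 -0.420 Fz 5.5 z 0.1037 [ 0.4 -1. ]
16.35 q6 -78.8 Tz 0.237 tau6 -0.420 Fz 5.5 z 0.1032 [ 0.5 -0.5]
16.55 q6 -66.8 Tz 0.296 tau6 -0.420 Fz 6.5 z 0.1028 [ 0.7 -1.9]
16.75 q6 -54.8 Tz 0.341 tau6 -0.420 Fz 5.4 z 0.1024 [ 0.3 -1.4]
```

```bash
S="python3 m.py"
python3 -m crank '[[[0,0,0.02],6],[[0,0,0.04],12]]'  >/dev/null; $S
python3 -m crank '[[[0,0,0.02],6],[[0,0,0.04],12]]'  >/dev/null; $S
python3 -m crank '[[[0,0,0.02],6],[[0,0,0.04],12]]'  >/dev/null; $S
python3 -m crank '[[[0,0,0.02],6],[[0,0,0.04],12]]'  >/dev/null; $S
```

```text
16.95 q6 -42.8 Tz 0.259 tau6 -0.421 Fz 6.9 z 0.1021 [ 0.6 -1.6]
17.15 q6 -30.8 Tz 0.246 tau6 -0.421 Fz 6.7 z 0.1016 [ 1.  -2.2]
17.35 q6 -18.8 Tz 0.301 tau6 -0.422 Fz 7.2 z 0.1013 [-1.  -2.8]
17.55 q6 -6.8 Tz 0.280 tau6 -0.410 Fz 7.6 z 0.1009 [ 0.5 -3.6]
```

```bash
S="python3 m.py"
python3 -m crank '[[[0,0,0.02],6]]'  >/dev/null; $S
python3 -m crank '[[[0,0,0.02],6]]'  >/dev/null; $S
python3 -m crank '[[[0,0,0.02],6]]'  >/dev/null; $S
python3 -m crank '[[[0,0,0.02],6]]'  >/dev/null; $S
```

```text
17.65 q6 -0.8 Tz 0.285 tau6 -0.402 Fz 7.1 z 0.1007 [ 0.6 -2.7]
17.75 q6 5.2 Tz 0.296 tau6 -0.394 Fz 7.1 z 0.1006 [-0.9 -2.4]
17.85 q6 11.2 Tz 0.316 tau6 -0.386 Fz 7.2 z 0.1004 [-1.1 -3.9]
17.95 q6 17.2 Tz 0.302 tau6 -0.378 Fz 7.8 z 0.1002 [-0.9 -2. ]
```

```bash
S="python3 m.py"
python3 -m crank '[[[0,0,0.02],6],[[0,0,0.04],12]]'  >/dev/null; $S
python3 -m crank '[[[0,0,0.02],6],[[0,0,0.04],12]]'  >/dev/null; $S
python3 -m crank '[[[0,0,0.02],6],[[0,0,0.04],12]]'  >/dev/null; $S
python3 -m crank '[[[0,0,0.02],6],[[0,0,0.04],12]]'  >/dev/null; $S
python3 - <<'E'
import re,numpy as np
from scipy.optimize import curve_fit
d=np.array([[float(x) for x in re.findall(r'-?\d+\.\d+',l)] for l in open('log.txt')])[2:]
for c in(2,3): print(curve_fit(lambda q,a,b,k:a+k*np.maximum(0,q-b),d[:,1],d[:,c],[d[0,c],-15,.001])[0])
E
```

```text
18.15 q6 29.2 Tz 0.403 tau6 -0.361 Fz 8.2 z 0.0998 [-0.5 -3.3]
18.35 q6 41.2 Tz 0.351 tau6 -0.345 Fz 8.8 z 0.0995 [-0.5 -3.1]
18.55 q6 53.2 Tz 0.377 tau6 -0.329 Fz 8.7 z 0.0991 [-1.9 -2.5]
18.75 q6 65.2 Tz 0.372 tau6 -0.313 Fz 9.2 z 0.0988 [-1.7 -2.6]
[ 2.70400000e-01 -1.67014654e+01  1.50200000e-03]
[-4.20700000e-01 -1.46195266e+01  1.35200000e-03]
```

```bash
S="python3 m.py"
python3 -m crank '[[[0,0,0.02],5],[[0,0,0.03],10]]'  >/dev/null; $S
python3 -m crank '[[[0,0,0],0],[[0,0,0],0],[[0,0,0],0]]'  >/dev/null; $S
```

```text
18.95 q6 75.2 Tz 0.320 tau6 -0.182 Fz 8.6 z 0.0985 [-3.1 -2.3]
19.25 q6 75.1 Tz -0.225 tau6 -0.170 Fz 8.8 z 0.0985 [-1.9 -3.4]
```

```bash
python3 -m crank '[[[0,0,0],0],[[0,0,0],0],[[0,0,0],0],[[0,0,0],0],[[0,0,0],0],[[0,0,0],0],[[0,0,0],0]]' 7; python3 m.py
python3 -m crank '[[[0,0,-1],0],[[0,0,-3],0],[[0,0,-6],0],[[0,0,-9],0],[[0,0,-13],0],[[0,0,-17],0],[[0,0,-17],0]]' >/dev/null
python3 -c "
from h import *;st();plan(fx(-.3,-.25,.27),0)"
```

```text
t: 19.95
tcp_pos: [0.6537, 0.2513, 0.0967]
tool_rot: [0.973, 0.232, -0.0, -0.0]
force: [-0.5, 0.3, -0.5]
finger_gap: 0.819
19.95 q6 75.0 Tz -0.032 tau6 -0.000 Fz -0.5 z 0.0967 [-0.5  0.3]
t 20.65 tcp [0.6577 0.2523 0.2758] fx [ 0.0832 -0.0003] F [-0.   0.6  0.4] T [-0.023 -0.035 -0.009] q6 1.31 gap 0.823
yaw 26.88 shift cm [-42.4   17.18   0.  ] spin 26.88 q6 1.31
```

```bash
python3 -m crank '[[[-28,17,0],0],[[-28,17,0],0],[[-28,17,0],0],[[-28,17,0],0],[[-28,17,0],0],[[-28,17,0],0],[[-28,17,0],0],[[-28,17,0],0],[[-28,17,0],0],[[-28,17,0],0]]'
python3 - <<'E'
from h import *
im=manip.snapshot('top');s=manip.snapshot('side')
m=green(im);c=max(cv2.findContours(m,0,2)[0],key=cv2.contourArea)[:,0]
w=np.array([tofx(onz('top',u,v,.037)) for u,v in c])*1000
for y in(-55,-35,-15,35):
    k=(w[:,1]>y)&(w[:,1]<y+20);print(y+10,w[k,0].min().round(1),w[k,0].max().round(1))
d=cv2.absdiff(im,np.load('top0.npy')).max(2)
a=cv2.resize(im[90:340,0:260],(416,400),interpolation=3);b=cv2.resize(s[110:235,265:385],(384,400),interpolation=3)
cv2.imwrite('pics/p7.png',np.hstack([a,b])[:,:,::-1])
E
```

```text
t: 21.65
tcp_pos: [0.4815, -0.0263, 0.2671]
tool_rot: [0.973, 0.233, 0.001, 0.0]
force: [-0.1, 0.7, -0.5]
finger_gap: 0.821Traceback (most recent call last):
  File "<stdin>", line 3, in <module>
ValueError: max() iterable argument is empty
```

```bash
python3 -c "
from h import *;plan([.38,-.42,.267],0)"
```

```text
yaw 26.97 shift cm [-2.691e+01  3.052e+01 -3.000e-02] spin 26.97 q6 0.814
```

```bash
python3 -m crank '[[[-27,30,0],0],[[-27,30,0],0],[[-27,30,0],0],[[-27,30,0],0],[[-27,30,0],0],[[-27,30,0],0],[[-27,30,0],0],[[-27,30,0],0],[[-27,30,0],0],[[-27,30,0],0]]'
python3 - <<'E'
from h import *
im=manip.snapshot('top');s=manip.snapshot('side')
a=cv2.resize(im[90:340,0:260],(416,400),interpolation=3);b=cv2.resize(s[110:235,265:385],(384,400),interpolation=3)
cv2.imwrite('pics/p7.png',np.hstack([a,b])[:,:,::-1])
m=green(im);c=max(cv2.findContours(m,0,2)[0],key=cv2.contourArea)[:,0]
w=np.array([tofx(onz('top',u,v,.037)) for u,v in c])*1000
for y in(-55,-35,-15,35):
    k=(w[:,1]>y)&(w[:,1]<y+20);print(y+10,w[k,0].min().round(1),w[k,0].max().round(1))
E
```

```text
t: 22.75
tcp_pos: [0.3758, -0.4171, 0.2661]
tool_rot: [0.973, 0.232, 0.0, -0.001]
force: [-0.5, -0.1, -0.3]
finger_gap: 0.823
-45 -59.8 91.1
-25 -58.4 89.2
-5 -58.4 88.2
45 -60.7 91.9
```

View pics/p7.png

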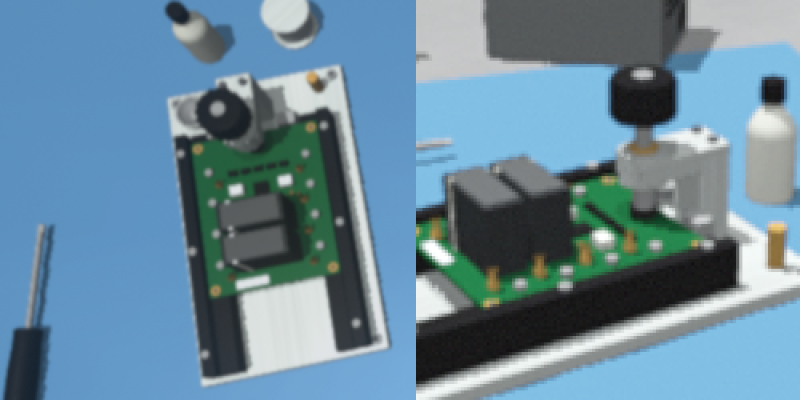

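The picture shows the board square against the stops, the foot resting on its far edge at about (645,205), and the bottle, spool and screwdriver where they were. The gripper is clear, so I'm handing the job in.

```bash
python3 -c "
from station import manip;print(manip.sign_off())"
```

```text
the job is handed in; nothing more can be done
None
```

The board is against the stops, the clamp is a quarter turn past touch, and the job was handed in at about 23 s. The sign-off gave no verdict.

- **Board:** I pushed it by the capacitors with shut fingers, at 2–4 N and slowing to a few mm/s. It stopped moving under a final push of about 8 N. In the top view its far edge moved 48 mm and its near edge lay at about -60 mm across its width. It sits square, about where the task puts a seated board.
- **Knob:** I turned it clockwise in one grip while following the thread down. Joint 6 torque was flat and then rose at about 0.08 N m per rad. The fit puts the touch at joint 6 = -14.6°, about 136° after the start. I stopped at 75.1°, so 89.7° past touch, then let go and backed off.
- **Last look:** The foot is on the board, and the fixture, bottle, spool and screwdriver are in place. I did not compare the rest of the bench with the first picture.

These checks disagreed or were not clean:

- **Typing slip:** While backing off from the board, one row had +3 cm where I meant -3 cm, so the tool was sent down for 0.1 s just in front of the board's near edge. I have no force reading from that moment. The pictures and measurements after it showed nothing disturbed.
- **Noisier touch estimate:** The wrist torque put the touch at -16.7°, about 2° earlier than the joint torque.
- **Torque reversal:** Wrist torque read -0.225 N m while I held still before letting go. I saw no sign that the knob turned, but I did not measure its angle after release.

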